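# Snap the knob back onto the casserole lid

### The arm

A 7-joint arm with a two-finger parallel gripper is mounted at the origin on the work surface. World frame = base frame: x ahead of the robot, y to its left, z up, the work surface at z = 0. Lengths are in m, angles in rad, forces in N, time in s.
With the tool pointing down it reaches from about 0.425 to 0.95 m from the base axis. Payload 4.7 kg.
Tool frame: the origin (TCP) lies on the centre line of the jaws, within the pads' length; the fingertips stand 8 mm ahead of it and the grasp point (between the pads) lies 11 mm behind it; z points along the fingers, y is the line along which they close (so a half turn about z gives the same grasp; the last joint's range is limited). The gripper opens to 87 mm and grips with 3 to 60 N. Pads are 19 mm wide; open, the fingers measure 117 mm over their backs; the gripper's body (75 mm by 190 mm) begins 51 mm behind the grasp point.
Start: joints at [-1.352, 0.469, -0.049, 1.532, 0.024, 1.141, -0.082], TCP at [0.166, 0.654, 0.231] pointing down, gripper open.
Joint ranges: [-2.59, 2.59], [-0.33, 1.99], [-1.39, 1.29], [0.1, 2.45], [-1.04, 4.18], [0.21, 1.99], [-2.66, 2.66]. Speed limits (rad/s): [2.57, 2.57, 3.14, 3.14, 3.14, 3.14, 3.14].

### API

Orientations are given as [roll, pitch, yaw] about the fixed x, y, z axes, in that order (R = Rz(yaw) Ry(pitch) Rx(roll)).
In Python, from rig import arm, optics gives the robot as it stands.
- The arm moves only by the tool drive_tool, never from a script. Its argument "deltas" is a list of rows, each a list of 7 numbers: the shift along the tool's x, y, z each as a share of 500 mm, from -1 to 1, then the turn, a rotation vector about the tool's x, y, z each as a share of 30 degrees, from -1 to 1, then the closure, from -1 (fully open) to 1 (shut). In form: [[x, y, z, wx, wy, wz, hand], ...]. A call has 1 to 10 rows; each row is the pose to reach, as a shift and turn from the pose commanded when the call began, along the tool's axes at that moment; what a row does not reach only later rows make up. A row lasts 1/12 s, in which the tool goes at most 41.7 mm and 7.16 degrees, less where a joint would pass 70% of its speed; a pose out of reach is approached as far as the arm can. A call with a number of a shift or a turn outside -1 to 1 is refused whole. A call with a gripper value outside its range is refused whole. The fingers move at their own pace and stop on an object; "grip_force" is the grip in N (left out, the last holds). Time passes only in rows, so rows that repeat a pose let the fingers close. It gives the time, the measured TCP pose, the force, the opening and the grip force at its end, in the units of the state.
- arm.get_state(): the state, without advancing time (a new reading comes with each control period).
- optics.read_camera(name): name is "scene" or "top" or "wrist"; returns a dict with "color" (384x512x3 uint8, red, green, blue), "fx", "fy", "cx", "cy" (pixels), "pose" (4x4, takes a point from camera to world coordinates); the wrist camera has in their place "T_tool_cam" (4x4, takes a point from camera to tool coordinates, whose origin is the TCP and whose axes are the flange's). Camera axes: x right, y down, z forward; pixel columns grow to the right and rows downward; lengths in m; the calibration is good to about 2 mm. The wrist camera is an equidistant fisheye: a pixel r from the principal point sees the ray r / f radians off the axis. A picture is of the moment at which its call begins: read the wrist's pose just before it. There is no depth.
- arm.job_done(): hands the job in; it is judged then, once.
The state is a dict: "clock": time; "joints": joint angles; "qvel": joint speeds; "joint_torque": joint torques, N m; "tool_pos": TCP position; "tcp_rot": TCP orientation; "force": force on the tool from outside, world axes, zero at the start; "moment": the same for the moment, N m; "opening": finger opening in m; "grasp_force": force on a finger pad.
Only numpy, scipy, OpenCV 4.12 (cv2) and the standard library are available. Lean on these libraries where they do the work, as an engineer would, in place of code of your own. Each camera call takes 0.05 s, during which the arm holds its last target. There are 200 camera calls.

### The job

One of the two casseroles has lost the knob of its lid and shows a bare stud. Take the wide round knob lying on the table (not the small one, not the bar grip), set it upright on that stud and press it straight down until it clicks and sits fully home, then keep pressing: finish while still holding the knob down, with the lid pushed down into its soft seal and nothing let go. Leave the other things on the table where they are.

Things in the scene. Friction and masses are not known exactly. Their poses are not given: they have to be found in the camera images.
- knob_mid (a point): The wide round knob: black plastic, twelve-sided, 40 mm across, 36 mm high, top edge bevelled over the last 5 mm, 40 to 85 g, standing upright on the table. This point: on its axis, 18 mm above its underside; z up through its top. Bore in the underside: 19 mm wide at a 3 mm thick lip, 25 mm wide above it, 24 mm deep. Any turn about its axis fits.
- seat (a point): Centre of the flat top of the collar (30 mm across) at the foot of the bare stud, in the middle of the lid; z up, 99 mm above the table; it sinks with the lid. The underside of the knob must come to rest here. The collar stands 10 mm above the crown of the lid, a shallow aluminium dome 168 mm across.
- stud_tip (a point): Tip of the bare steel stud, 21 mm above the seat. The stud is 16 mm thick, tapering to 9 mm over its last 6 mm. Four sprung balls in it stick out 4 mm, centred 7.5 mm above the seat. The knob first rests on the balls, underside about 13 mm above the seat; pushing it past them takes 10 to 13 N, then the force drops and the balls snap over its lip and pull it home with up to 10 N.
- lid (a joint): How far the lid is pushed down into its rubber seal, m: 0 at rest, 0.006 at the stop. The seal is springy: movement begins at about 3 N, then 3 N more per millimetre (about 7 N at 0.0015, 20 N at the stop).
- pot: The casserole whose lid lacks its knob: fixed, aluminium, 170 mm across, two loop handles along its y axis that reach 112 mm from its middle at 50 mm height. Origin: centre of its underside.
- pot_b: The other casserole, the same but wearing its knob, 135 mm high over all; fixed. Origin: centre of its underside. The two stand left and right, either way round. Leave it.
- small_knob_mid (a point): Small black knob, 27 mm across, 28 mm high, half-way up; does not belong to this lid. Leave it.
- bar_grip_mid (a point): Black bar-shaped grip, 80 mm long (its x axis), 18 mm wide, 32 mm high, half-way up. Leave it. This, the small knob and the wide knob stand in a loose row near the robot, in any order.
- tin_mid (a point): Food tin, 66 mm across, 85 mm high, half-way up, standing between the casseroles. Leave it.
- jar_mid (a point): Glass jar, 72 mm across, 110 mm high, half-way up, behind the tin. Leave it.
- mug_mid (a point): White mug, 76 mm across, 90 mm high, half-way up, at the right of the row. Leave it.
- spoon: Wooden spoon, 220 mm long, lying at the left of the row. Leave it.
Things that resemble listed ones, but are neither listed nor needed, are in the scene too. What is shaped like the pot but red is not meant.

How it is judged:
By the outcome, as a careful person would: the job done as asked, in the order asked, and still so for the second after the job is handed in, while the arm keeps its last pose, push and grip.
It also fails if it takes over 64 s, if anything falls off the work surface, if the arm or the gripper's body presses on something with over 40 N, if the wrist force passes 120 N, or if a joint passes its speed limit or range.

## Working session

There is one attempt and no reset: what is moved stays moved. The work goes in short steps, Python scripts to look and compute and a tool call to move; the robot and the scene stay as the last step left them, time stands still between calls to the robot, and variables do not carry over. Pictures are saved under pics/ and viewed, at most 10 in all, crops included, and the job is handed in when it is done.

Besides the shell and the picture viewer there is one more tool, called after "Emit:" in YAML: its name, and indented under it one key for each argument. drive_tool: Moves the arm, as the interface text tells. Shift numbers are shares of 500 mm and turn numbers shares of 30 degrees, none past 1 either way. Its arguments: {"type":"object","properties":{"deltas":{"type":"array"},"grip_force":{"type":"number"}},"required":["deltas"]}

```bash
mkdir -p pics; cat > h.py <<'E'
import numpy as np, cv2
from rig import arm, optics
def grab(n,f):
    c=optics.read_camera(n); cv2.imwrite(f,c["color"][:,:,::-1]); return c
def ray(c,u,v):
    d=np.array([(u-c["cx"])/c["fx"],(v-c["cy"])/c["fy"],1.]); P=np.array(c["pose"]); return P[:3,3],P[:3,:3]@d
def at_z(c,u,v,z):
    o,d=ray(c,u,v); return o+d*(z-o[2])/d[2]
def proj(c,p):
    P=np.linalg.inv(np.array(c["pose"])); q=P[:3,:3]@np.array(p)+P[:3,3]; return c["fx"]*q[0]/q[2]+c["cx"],c["fy"]*q[1]/q[2]+c["cy"]
E
python3 - <<'E'
from h import *
import pickle
a=grab("top","pics/top.png");b=grab("scene","pics/scene.png")
pickle.dump((a,b),open("cams.pkl","wb"))
im=cv2.imread("pics/top.png");cv2.imwrite("pics/top_v.png",cv2.resize(im,(768,576),interpolation=cv2.INTER_CUBIC))
im=cv2.imread("pics/scene.png");cv2.imwrite("pics/scene_v.png",cv2.resize(im,(768,576),interpolation=cv2.INTER_CUBIC))
for c in(a,b): print(np.round(c["pose"],3),c["fx"],c["cx"],c["cy"])
print(arm.get_state())
E
```

```text
[[ 2.900e-02 -9.810e-01  1.910e-01  2.880e-01]
 [-1.000e+00 -2.900e-02  1.000e-03  6.300e-02]
 [ 4.000e-03 -1.910e-01 -9.820e-01  1.394e+00]
 [ 0.000e+00  0.000e+00  0.000e+00  1.000e+00]] 485.81837434552756 254.75736583259575 187.30844404527267
[[ 0.531  0.695 -0.485  1.113]
 [ 0.847 -0.434  0.306 -0.343]
 [ 0.002 -0.574 -0.819  1.091]
 [ 0.     0.     0.     1.   ]] 446.08080169450534 255.872749567182 190.29472625879535
{'clock': 0.1, 'joints': array([-1.35186024,  0.46935927, -0.04863447,  1.53356205,  0.02407288,
        1.14100646, -0.08228185]), 'qvel': array([-1.08996580e-06, -2.29268506e-04, -9.74340206e-04, -3.11602354e-03,
       -3.23452603e-03, -1.00942742e-03,  6.16052032e-04]), 'joint_torque': array([ 6.13934790e-04, -5.09168959e+01, -8.10829969e-02, -2.36830562e+01,
       -6.14905148e-02,  3.44231876e-02,  4.86862962e-05]), 'tool_pos': array([0.16540959, 0.65387902, 0.22961076]), 'tcp_rot': array([-3.13984159e+00,  1.83805910e-05,  2.89382741e+00]), 'force': array([-0.18915508,  0.1284775 , -0.01336981]), 'moment': array([0.01501316, 0.00783522, 0.0149895 ]), 'grasp_force': 0.0, 'opening': 0.08711184622710418}
```

View pics/top_v.png

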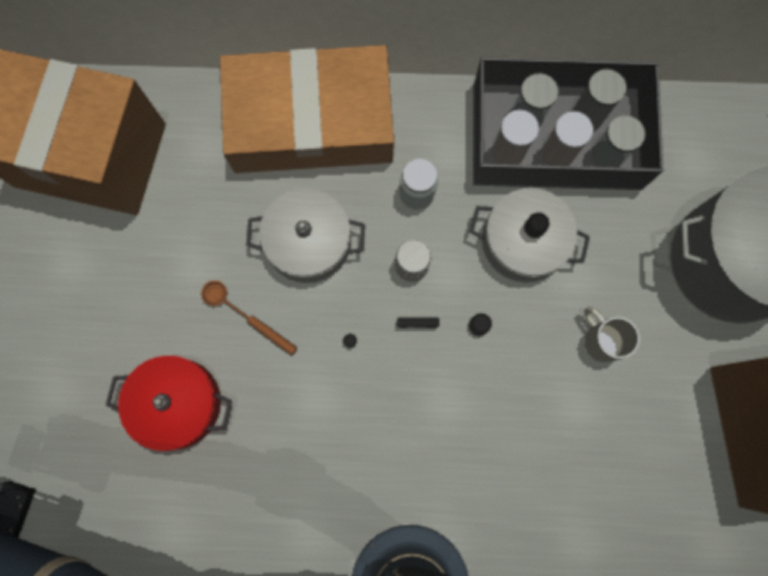

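View pics/scene_v.png

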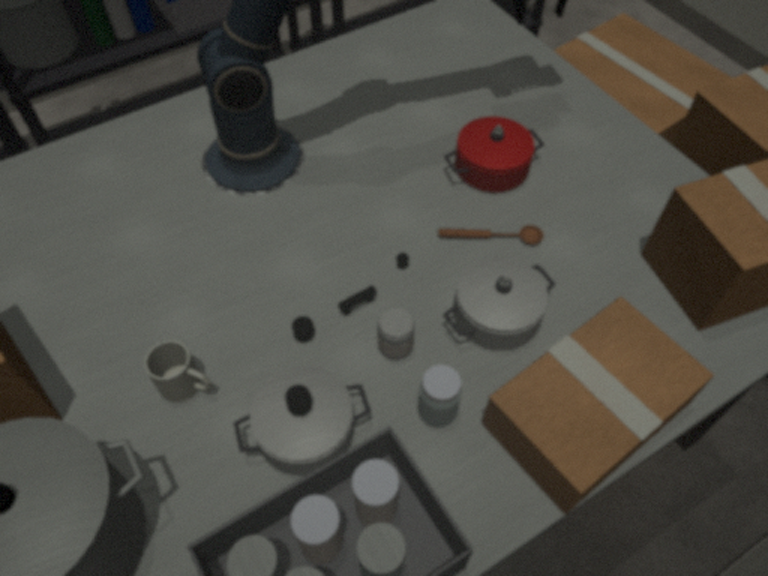

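Top view (768-wide picture): the dark row holds the small knob at (349,341), the bar grip at (417,322) and the wide knob at (480,324). The wide knob is the round, larger one. Studs show at (303,229) on the grey pot at left and at (162,402) on the red pot, which is excluded. The grey pot at (530,232) wears its knob. I'll confirm with one enlarged crop and measure.

```bash
cat > m.py <<'E'
from h import *
import pickle
from scipy.optimize import least_squares
a,b=pickle.load(open("cams.pkl","rb"))
def blob(c,u,v,r,thr):
    g=c["color"].max(2).astype(np.uint8)
    m=np.zeros_like(g); u,v=int(u),int(v); m[v-r:v+r,u-r:u+r]=(g[v-r:v+r,u-r:u+r]<thr)
    n,l,s,ce=cv2.connectedComponentsWithStats(m); k=1+np.argmax(s[1:,4]); return ce[k],s[k]
def tri(o):
    A=np.zeros((3,3));B=np.zeros(3)
    for c,uv in o:
        p,d=ray(c,*uv); d=d/np.linalg.norm(d);M=np.eye(3)-np.outer(d,d);A+=M;B+=M@p
    return np.linalg.solve(A,B)
ka,sa=blob(a,320,216,16,60); kb,sb=blob(b,202,219,16,60)
print("knob",ka,sa,kb,sb,tri([(a,ka),(b,kb)]),at_z(a,*ka,.02),at_z(b,*kb,.02))
for n,ua,ub in [("small",(232.5,227),(268,174)),("bar",(278,215),(238,200))]:
    x,_=blob(a,*ua,18,60);y,_=blob(b,*ub,18,60);print(n,x,y,tri([(a,x),(b,y)]))
ia=a["color"][:,:,::-1];ib=b["color"][:,:,::-1]
cr=[ia[136:170,180:225],ia[200:234,298:343],ib[175:209,313:358],ib[202:236,180:225]]
cr=[cv2.resize(x,(396,300),interpolation=cv2.INTER_NEAREST) for x in cr]
cv2.imwrite("pics/crop.png",np.vstack([np.hstack(cr[:2]),np.hstack(cr[2:])]))
E
python3 m.py
```

```text
knob [319.40909091 216.25324675] [313 210  14  14 154] [201.84924623 219.21105528] [195 211  15  17 199] [ 0.47818366 -0.12217119  0.01308127] [ 0.47709353 -0.12154716  0.02      ] [ 0.4824145  -0.12328877  0.02      ]
small [232.85416667 226.70833333] [267.984375 173.625   ] [0.44098656 0.12439847 0.01194275]
bar [278.41401274 214.7388535 ] [238.01895735 199.79146919] [ 0.47855779 -0.00404498  0.01847838]
```

View pics/crop.png

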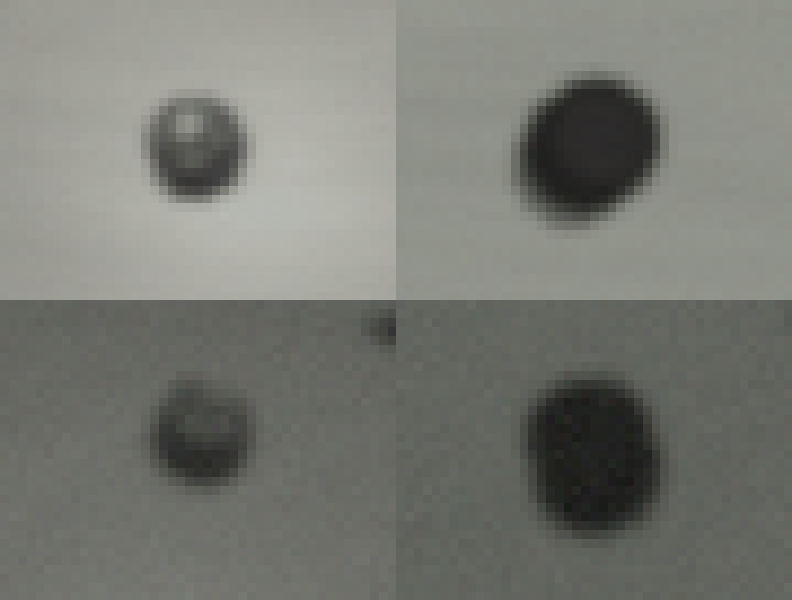

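The crop confirms both: left, the bare stud with its collar on the grey pot (top camera about (201.8,152), scene about (335.5,189.8)); right, the wide round knob, about 14 px across (40 mm). I'll work out the moves now.

```bash
cat >> h.py <<'E'
from scipy.spatial.transform import Rotation as Ro
def plan(p,rpy=(np.pi,0,np.pi)):
    s=arm.get_state();R=Ro.from_euler("xyz",s["tcp_rot"]);d=R.inv().apply(np.array(p)-s["tool_pos"])/.5
    w=np.degrees((R.inv()*Ro.from_euler("xyz",rpy)).as_rotvec())/30
    return np.round(np.r_[d,w],4)
E
python3 - <<'E'
from m import *
s=tri([(a,(201.8,152.)),(b,(335.5,189.8))]);print(s,at_z(a,201.8,152,.105),at_z(b,335.5,189.8,.105))
print(plan((.56,.2,.26)))
w=optics.read_camera("wrist");print({k:np.round(v,4) for k,v in w.items() if k!="color"})
E
```

```text
knob [319.40909091 216.25324675] [313 210  14  14 154] [201.84924623 219.21105528] [195 211  15  17 199] [ 0.47818366 -0.12217119  0.01308127] [ 0.47709353 -0.12154716  0.02      ] [ 0.4824145  -0.12328877  0.02      ]
small [232.85416667 226.70833333] [267.984375 173.625   ] [0.44098656 0.12439847 0.01194275]
bar [278.41401274 214.7388535 ] [238.01895735 199.79146919] [ 0.47855779 -0.00404498  0.01847838]
[0.6363956  0.21451872 0.09462348] [0.63332418 0.21286235 0.105     ] [0.6415638  0.20921542 0.105     ]
[-9.877e-01 -6.866e-01 -5.960e-02 -3.300e-03 -4.000e-04 -4.732e-01]
{'fx': np.float64(297.3186), 'fy': np.float64(297.3186), 'cx': np.float64(254.2567), 'cy': np.float64(193.3868), 'T_tool_cam': array([[ 1.200e-03, -9.634e-01, -2.679e-01,  7.300e-02],
       [ 1.000e+00,  1.100e-03,  3.000e-04,  7.000e-04],
       [-0.000e+00, -2.679e-01,  9.634e-01, -1.552e-01],
       [ 0.000e+00,  0.000e+00,  0.000e+00,  1.000e+00]])}
```

Emit:
drive_tool:
  deltas:
    - [-0.988, -0.687, -0.06, 0, 0, -0.473, -1]
    - [-0.988, -0.687, -0.06, 0, 0, -0.473, -1]
    - [-0.988, -0.687, -0.06, 0, 0, -0.473, -1]
    - [-0.988, -0.687, -0.06, 0, 0, -0.473, -1]
    - [-0.988, -0.687, -0.06, 0, 0, -0.473, -1]
    - [-0.988, -0.687, -0.06, 0, 0, -0.473, -1]
    - [-0.988, -0.687, -0.06, 0, 0, -0.473, -1]
    - [-0.988, -0.687, -0.06, 0, 0, -0.473, -1]
    - [-0.988, -0.687, -0.06, 0, 0, -0.473, -1]
    - [-0.988, -0.687, -0.06, 0, 0, -0.473, -1]

```text
clock: 0.98
tool_pos: [0.4393, 0.3384, 0.2514]
tcp_rot: [3.142, -0.0, 3.142]
force: [-0.2, 1.0, 0.8]
opening: 0.087
grasp_force: 0.0
```

```bash
python3 -c "
from h import *
print(plan((.56,.2,.26)))"
```

```text
[-2.413e-01 -2.768e-01 -1.730e-02  2.000e-04 -2.000e-04 -1.000e-04]
```

Emit:
drive_tool:
  deltas:
    - [-0.24, -0.276, -0.017, 0, 0, 0, -1]
    - [-0.24, -0.276, -0.017, 0, 0, 0, -1]
    - [-0.24, -0.276, -0.017, 0, 0, 0, -1]
    - [-0.24, -0.276, -0.017, 0, 0, 0, -1]
    - [-0.24, -0.276, -0.017, 0, 0, 0, -1]
    - [-0.24, -0.276, -0.017, 0, 0, 0, -1]
    - [-0.24, -0.276, -0.017, 0, 0, 0, -1]
    - [-0.24, -0.276, -0.017, 0, 0, 0, -1]

```text
clock: 1.65
tool_pos: [0.5574, 0.2037, 0.2594]
tcp_rot: [3.141, -0.001, -3.14]
force: [1.1, 0.4, 0.8]
opening: 0.087
grasp_force: 0.0
```

```bash
cat >> h.py <<'E'
def wgrab(f):
    s=arm.get_state();c=optics.read_camera("wrist")
    T=np.eye(4);T[:3,:3]=Ro.from_euler("xyz",s["tcp_rot"]).as_matrix();T[:3,3]=s["tool_pos"]
    c["pose"]=T@c["T_tool_cam"];c["s"]=s
    cv2.imwrite(f,cv2.resize(c["color"][:,:,::-1],(768,576),interpolation=cv2.INTER_CUBIC));return c
def wray(c,u,v):
    x=np.array([u-c["cx"],v-c["cy"]]);r=np.hypot(*x);t=r/c["fx"];d=np.r_[x/r*np.sin(t),np.cos(t)]
    P=c["pose"];return P[:3,3],P[:3,:3]@d
def wat(c,u,v,z):
    o,d=wray(c,u,v);return o+d*(z-o[2])/d[2]
def wproj(c,p):
    P=np.linalg.inv(c["pose"]);q=P[:3,:3]@np.array(p)+P[:3,3];n=np.hypot(q[0],q[1]);r=np.arctan2(n,q[2])*c["fx"]
    return np.array([c["cx"]+r*q[0]/n,c["cy"]+r*q[1]/n])
E
python3 - <<'E'
from h import *
import pickle
c=wgrab("pics/w1.png");pickle.dump(c,open("w1.pkl","wb"))
print(c["s"]["tool_pos"],c["s"]["tcp_rot"],wproj(c,(.637,.212,.12)),wproj(c,(.637,.212,.099)))
u,v=wproj(c,(.637,.212,.11)).astype(int);print(u,v)
cv2.imwrite("pics/w1c.png",cv2.resize(c["color"][v-40:v+40,u-50:u+50,::-1],(750,600),interpolation=cv2.INTER_CUBIC))
E
```

```text
[0.55742112 0.20368504 0.25935772] [ 3.14080824e+00 -1.40455626e-03 -3.13983991e+00] [260.79728617 254.96634829] [260.41804475 246.78817577]
260 250
```

View pics/w1c.png

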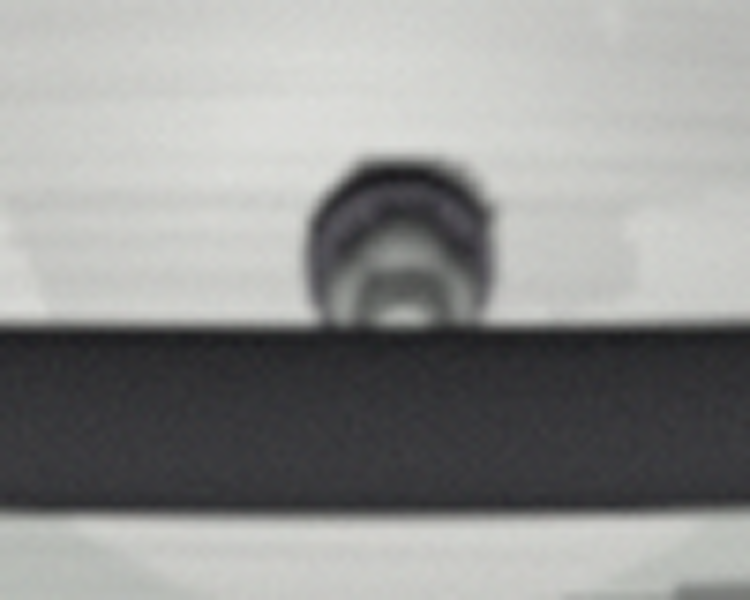

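The wrist crop shows the stud and collar at about crop (400,300), with its lower half hidden behind the gripper's dark bar. I'll step back 50 mm for a clean view on the way to the knob.

Emit:
drive_tool:
  deltas:
    - [0.12, -0.016, 0, 0, 0, 0, -1]
    - [0.12, -0.016, 0, 0, 0, 0, -1]
    - [0.12, -0.016, 0, 0, 0, 0, -1]
    - [0.12, -0.016, 0, 0, 0, 0, -1]
    - [0.12, -0.016, 0, 0, 0, 0, -1]
    - [0.12, -0.016, 0, 0, 0, 0, -1]

```text
clock: 2.2
tool_pos: [0.499, 0.1951, 0.26]
tcp_rot: [3.141, 0.001, -3.141]
force: [-0.3, -0.7, 0.3]
opening: 0.0862
grasp_force: 0.0
```

```bash
python3 - <<'E'
from h import *
import pickle
c=wgrab("pics/w2.png");pickle.dump(c,open("w2.pkl","wb"))
print(c["s"]["tool_pos"],c["s"]["tcp_rot"],wproj(c,(.637,.212,.12)),wproj(c,(.637,.212,.099)))
u,v=wproj(c,(.637,.212,.11)).astype(int);print(u,v)
cv2.imwrite("pics/w2c.png",cv2.resize(c["color"][v-30:v+30,u-40:u+40,::-1],(800,600),interpolation=cv2.INTER_CUBIC))
print(plan((.42,-.122,.26)))
E
```

```text
[0.49904162 0.19505498 0.25999928] [ 3.14120184e+00  8.90601634e-04 -3.14076413e+00] [267.53343017 296.96267024] [266.8752927  287.41830443]
267 292
[ 1.584e-01 -6.336e-01 -5.000e-04  4.000e-04  1.100e-03  7.000e-04]
```

View pics/w2c.png

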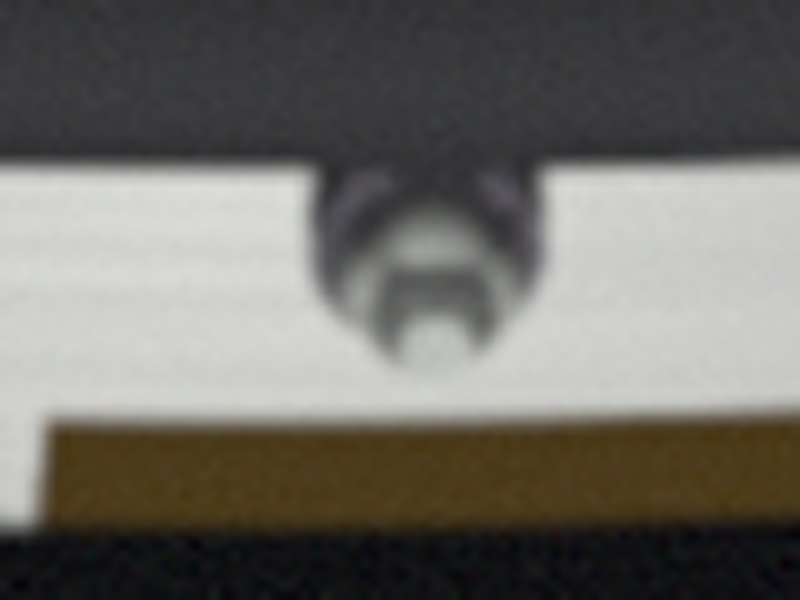

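The tip shows at crop (432,345), so pixel (269.8,296.0), and the collar is centred on the same column. Now over to the knob.

Emit:
drive_tool:
  deltas:
    - [0.158, -0.634, 0, 0, 0, 0, -1]
    - [0.158, -0.634, 0, 0, 0, 0, -1]
    - [0.158, -0.634, 0, 0, 0, 0, -1]
    - [0.158, -0.634, 0, 0, 0, 0, -1]
    - [0.158, -0.634, 0, 0, 0, 0, -1]
    - [0.158, -0.634, 0, 0, 0, 0, -1]
    - [0.158, -0.634, 0, 0, 0, 0, -1]
    - [0.158, -0.634, 0, 0, 0, 0, -1]
    - [0.158, -0.634, 0, 0, 0, 0, -1]
    - [0.158, -0.634, 0, 0, 0, 0, -1]

```text
clock: 3.08
tool_pos: [0.4194, -0.1247, 0.26]
tcp_rot: [-3.142, 0.001, 3.136]
force: [0.0, 0.3, -0.8]
opening: 0.0871
grasp_force: 0.0
```

```bash
python3 - <<'E'
from h import *
import pickle
c=pickle.load(open("w2.pkl","rb"));print("stud",wat(c,269.75,296.05,.12))
c=pickle.load(open("w1.pkl","rb"));print("stud1",wat(c,263.2,252.5,.12))
c=wgrab("pics/w3.png");pickle.dump(c,open("w3.pkl","wb"))
print(c["s"]["tool_pos"],c["s"]["tcp_rot"],wproj(c,(.479,-.122,.036)),wproj(c,(.479,-.122,.0)))
u,v=wproj(c,(.479,-.122,.018)).astype(int);print(u,v)
cv2.imwrite("pics/w3c.png",cv2.resize(c["color"][v-30:v+30,u-40:u+40,::-1],(800,600),interpolation=cv2.INTER_CUBIC))
E
```

```text
stud [0.63566497 0.21462076 0.12      ]
stud1 [0.63391957 0.21461771 0.12      ]
[ 0.41940168 -0.1247395   0.25999262] [-3.14155252e+00  6.72838777e-04  3.13605752e+00] [255.93230471 212.56038915] [255.79641244 204.45181631]
255 208
```

View pics/w3c.png

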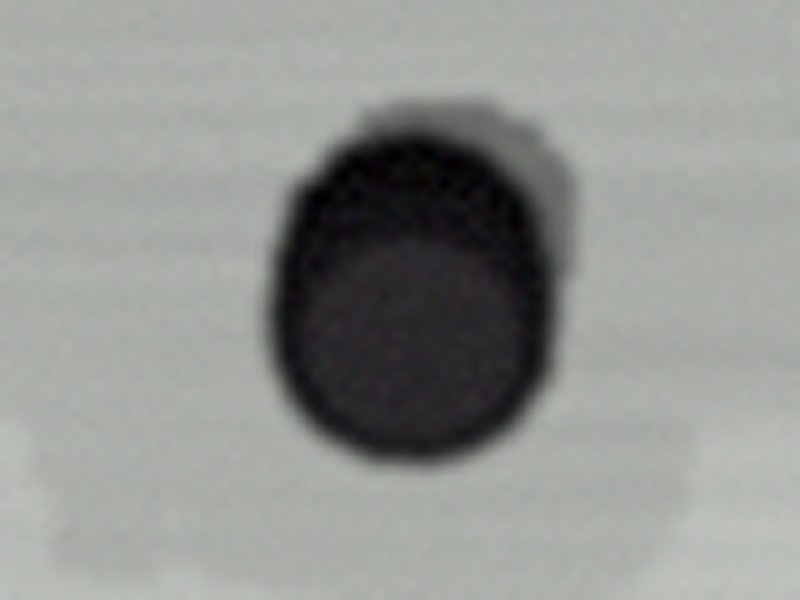

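The knob's top face is centred at crop (411,340), so pixel (255.7,211.6).

```bash
python3 - <<'E'
from h import *
import pickle
c=pickle.load(open("w3.pkl","rb"));p=wat(c,255.65,211.55,.036);print("knob",p)
print(plan((p[0],p[1],.012)))
E
```

```text
knob [ 0.477554   -0.12237691  0.036     ]
[-0.1152  0.0013  0.4957  0.0005  0.0007 -0.0035]
```

Emit:
drive_tool:
  deltas:
    - [-0.115, 0, 0.08, 0, 0, 0, -1]
    - [-0.115, 0, 0.16, 0, 0, 0, -1]
    - [-0.115, 0, 0.24, 0, 0, 0, -1]
    - [-0.115, 0, 0.32, 0, 0, 0, -1]
    - [-0.115, 0, 0.36, 0, 0, 0, -1]
    - [-0.115, 0, 0.36, 0, 0, 0, -1]
    - [-0.115, 0, 0.36, 0, 0, 0, -1]
    - [-0.115, 0, 0.36, 0, 0, 0, -1]
  grip_force: 50

```text
clock: 3.8
tool_pos: [0.4786, -0.1222, 0.0812]
tcp_rot: [-3.142, 0.002, -3.14]
force: [0.6, -0.1, 0.6]
opening: 0.0873
grasp_force: 0.0
```

```bash
python3 -c "
from h import *
print(plan((.4776,-.1224,.012)))"
```

```text
[ 2.300e-03 -4.000e-04  1.384e-01 -1.000e-04  4.700e-03  2.400e-03]
```

Emit:
drive_tool:
  deltas:
    - [0.002, 0, 0.05, 0, 0, 0, -1]
    - [0.002, 0, 0.1, 0, 0, 0, -1]
    - [0.002, 0, 0.138, 0, 0, 0, -1]
    - [0.002, 0, 0.138, 0, 0, 0, -1]
    - [0.002, 0, 0.138, 0, 0, 0, -1]
    - [0.002, 0, 0.138, 0, 0, 0, 0.2]
    - [0.002, 0, 0.138, 0, 0, 0, 0.2]
    - [0.002, 0, 0.138, 0, 0, 0, 0.4]
    - [0.002, 0, 0.138, 0, 0, 0, 0.6]
    - [0.002, 0, 0.138, 0, 0, 0, 1]
  grip_force: 50

```text
clock: 4.63
tool_pos: [0.4763, -0.1227, 0.0114]
tcp_rot: [3.142, 0.001, 3.142]
force: [-0.7, -0.1, 0.8]
opening: 0.0612
grasp_force: 0.0
```

Emit:
drive_tool:
  deltas:
    - [0, 0, 0, 0, 0, 0, 1]
    - [0, 0, 0, 0, 0, 0, 1]
    - [0, 0, 0, 0, 0, 0, 1]
    - [0, 0, 0, 0, 0, 0, 1]
    - [0, 0, 0, 0, 0, 0, 1]
    - [0, 0, 0, 0, 0, 0, 1]

```text
clock: 5.13
tool_pos: [0.4759, -0.1227, 0.0107]
tcp_rot: [3.141, -0.0, 3.141]
force: [-1.0, 0.2, 1.0]
opening: 0.0396
grasp_force: 50.0
```

Emit:
drive_tool:
  deltas:
    - [0, 0, -0.04, 0, 0, 0, 1]
    - [0, 0, -0.12, 0, 0, 0, 1]
    - [0, 0, -0.2, 0, 0, 0, 1]
    - [0, 0, -0.28, 0, 0, 0, 1]
    - [0, 0, -0.36, 0, 0, 0, 1]
    - [0, 0, -0.42, 0, 0, 0, 1]
    - [0, 0, -0.42, 0, 0, 0, 1]
    - [0, 0, -0.42, 0, 0, 0, 1]

```text
clock: 5.8
tool_pos: [0.4768, -0.1228, 0.2223]
tcp_rot: [3.141, 0.004, 3.142]
force: [-0.5, -0.2, -1.3]
opening: 0.0399
grasp_force: 51.5
```

```bash
python3 - <<'E'
from h import *
print(plan((.634,.2146,.22)))
c=wgrab("pics/w4.png");t=c["s"]["tool_pos"];print(t,c["s"]["force"],c["s"]["opening"],wproj(c,t+[0,0,.025]),wproj(c,t-[0,0,.011]))
u,v=wproj(c,t).astype(int);print(u,v)
cv2.imwrite("pics/w4c.png",cv2.resize(c["color"][v-40:v+40,u-50:u+50,::-1],(750,600),interpolation=cv2.INTER_CUBIC))
E
```

```text
[-3.144e-01  6.748e-01  6.200e-03  5.000e-04  7.900e-03 -0.000e+00]
[ 0.47678723 -0.12282298  0.22234838] [-0.50618934 -0.23033798 -1.30616389] 0.03991331930260568 [252.8734156  264.66593041] [253.0988457  235.55777282]
253 243
```

View pics/w4c.png

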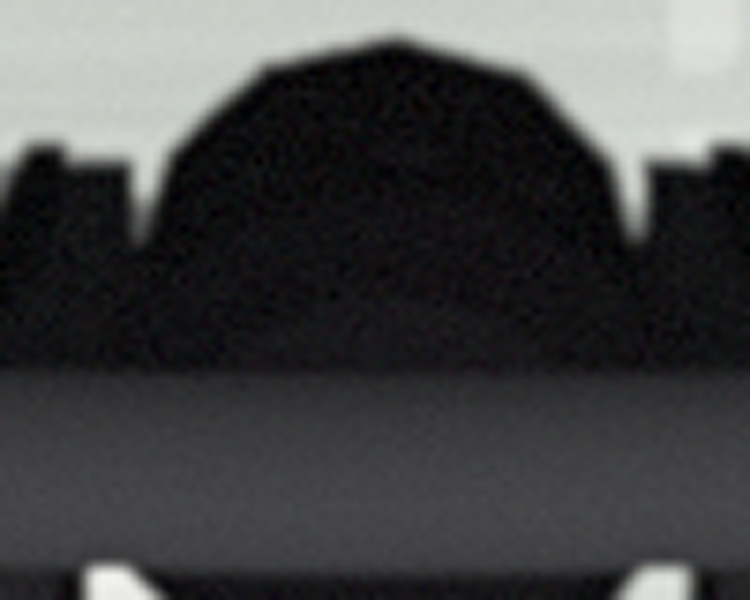

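The held knob's near bottom corner is at crop (395,37), so pixel (255.2,207.5). It stands upright, gripped on its corners.

Emit:
drive_tool:
  deltas:
    - [-0.315, 0.675, 0, 0, 0, 0, 1]
    - [-0.315, 0.675, 0, 0, 0, 0, 1]
    - [-0.315, 0.675, 0, 0, 0, 0, 1]
    - [-0.315, 0.675, 0, 0, 0, 0, 1]
    - [-0.315, 0.675, 0, 0, 0, 0, 1]
    - [-0.315, 0.675, 0, 0, 0, 0, 1]
    - [-0.315, 0.675, 0, 0, 0, 0, 1]
    - [-0.315, 0.675, 0, 0, 0, 0, 1]
    - [-0.315, 0.675, 0, 0, 0, 0, 1]
    - [-0.315, 0.675, 0, 0, 0, 0, 1]

```text
clock: 6.68
tool_pos: [0.6331, 0.2253, 0.2166]
tcp_rot: [3.138, -0.004, -3.13]
force: [-0.7, 1.9, -0.8]
opening: 0.0396
grasp_force: 51.5
```

Emit:
drive_tool:
  deltas:
    - [0, 0, 0, 0, 0, 0, 1]
    - [0, 0, 0, 0, 0, 0, 1]
    - [0, 0, 0, 0, 0, 0, 1]

```text
clock: 6.93
tool_pos: [0.6329, 0.2124, 0.2194]
tcp_rot: [-3.14, -0.002, 3.139]
force: [0.6, 0.3, 0.2]
opening: 0.0396
grasp_force: 51.5
```

```bash
python3 - <<'E'
from h import *
s=arm.get_state();t=s["tool_pos"];print(t,s["tcp_rot"],s["force"])
c=optics.read_camera("wrist");T=np.eye(4);T[:3,:3]=Ro.from_euler("xyz",[3.141,.004,3.142]).as_matrix();T[:3,3]=t0=np.array([.47679,-.12282,.22235])
c["pose"]=T@c["T_tool_cam"]
print("knob rel tcp",wat(c,255.2,207.5,t0[2]-.0107)+[.02,0,0]-t0)
a=grab("top","pics/top2.png");b=grab("scene","pics/scene2.png")
print(proj(b,(.635,.2146,.099)))
cr=[]
for c,f in((a,"pics/top2.png"),(b,"pics/scene2.png")):
    u,v=np.int32(proj(c,(.635,.2146,.15)));cr.append(cv2.resize(cv2.imread(f)[v-60:v+60,u-40:u+40],(400,600),interpolation=cv2.INTER_CUBIC));print(u,v)
cv2.imwrite("pics/pre.png",np.hstack(cr))
E
```

```text
[0.63285842 0.21238485 0.21938801] [-3.13959589e+00 -2.41396980e-03  3.13884549e+00] [0.62366196 0.28885137 0.16811757]
knob rel tcp [ 0.00186315  0.00123024 -0.0107    ]
(np.float64(335.25223801232073), np.float64(188.53627516188178))
199 146
338 177
```

View pics/pre.png

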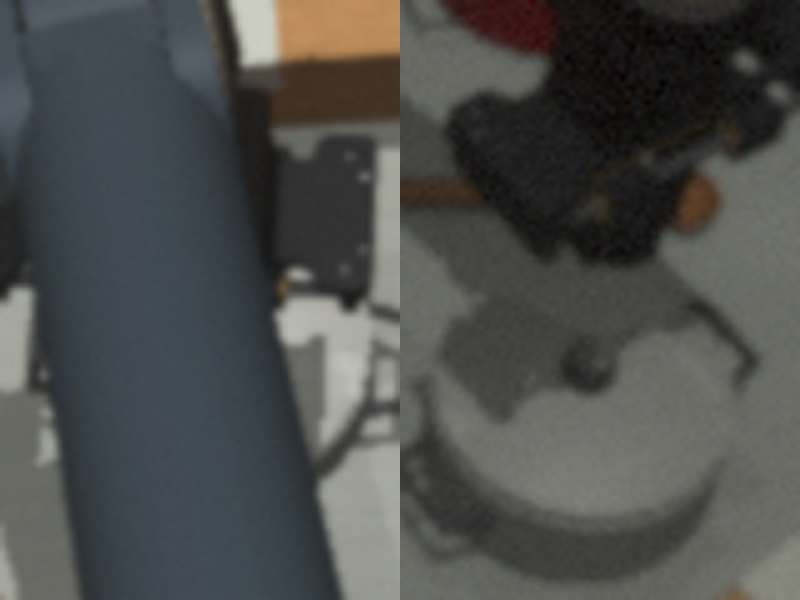

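The gripper with the knob hangs over the stud in the scene view (stud at crop (588,362)), with the path down clear. Target TCP is (0.6338, 0.2132). I'll go down to just above the tip.

Emit:
drive_tool:
  deltas:
    - [-0.002, 0.001, 0.04, 0, 0, 0, 1]
    - [-0.002, 0.001, 0.08, 0, 0, 0, 1]
    - [-0.002, 0.001, 0.12, 0, 0, 0, 1]
    - [-0.002, 0.001, 0.15, 0, 0, 0, 1]
    - [-0.002, 0.001, 0.165, 0, 0, 0, 1]
    - [-0.002, 0.001, 0.165, 0, 0, 0, 1]
    - [-0.002, 0.001, 0.165, 0, 0, 0, 1]
    - [-0.002, 0.001, 0.165, 0, 0, 0, 1]
  grip_force: 60

```text
clock: 7.75
tool_pos: [0.6353, 0.2152, 0.1397]
tcp_rot: [3.141, 0.002, 3.141]
force: [0.5, -0.0, -0.4]
opening: 0.0397
grasp_force: 61.6
```

```bash
python3 -c "
from h import *
print(plan((.6338,.2132,.128)),arm.get_state()['tool_pos'])"
```

```text
[ 0.0031 -0.0041  0.0235  0.0018  0.0043 -0.0011] [0.63534092 0.2152289  0.1397384 ]
```

Emit:
drive_tool:
  deltas:
    - [0.003, -0.004, 0, 0, 0, 0, 1]
    - [0.003, -0.004, 0.008, 0, 0, 0, 1]
    - [0.003, -0.004, 0.016, 0, 0, 0, 1]
    - [0.003, -0.004, 0.024, 0, 0, 0, 1]
    - [0.003, -0.004, 0.024, 0, 0, 0, 1]
    - [0.003, -0.004, 0.024, 0, 0, 0, 1]

```text
clock: 8.25
tool_pos: [0.6327, 0.2133, 0.1258]
tcp_rot: [-3.141, -0.001, -3.142]
force: [0.1, 0.2, -0.4]
opening: 0.0397
grasp_force: 61.6
```

Emit:
drive_tool:
  deltas:
    - [0, 0, 0.005, 0, 0, 0, 1]
    - [0, 0, 0.01, 0, 0, 0, 1]
    - [0, 0, 0.01, 0, 0, 0, 1]
    - [0, 0, 0.01, 0, 0, 0, 1]

```text
clock: 8.58
tool_pos: [0.6335, 0.2138, 0.1218]
tcp_rot: [3.141, 0.001, -3.141]
force: [0.6, 0.7, 2.0]
opening: 0.0398
grasp_force: 61.7
```

The knob is over the stud and touching the balls with little side force. Pressing down in steps.

Emit:
drive_tool:
  deltas:
    - [0, 0, 0.003, 0, 0, 0, 1]
    - [0, 0, 0.006, 0, 0, 0, 1]
    - [0, 0, 0.008, 0, 0, 0, 1]
    - [0, 0, 0.008, 0, 0, 0, 1]

```text
clock: 8.92
tool_pos: [0.6338, 0.2139, 0.119]
tcp_rot: [3.14, 0.002, -3.142]
force: [-0.8, 1.4, 9.2]
opening: 0.04
grasp_force: 61.8
```

Emit:
drive_tool:
  deltas:
    - [0, 0, 0.003, 0, 0, 0, 1]
    - [0, 0, 0.006, 0, 0, 0, 1]
    - [0, 0, 0.008, 0, 0, 0, 1]
    - [0, 0, 0.008, 0, 0, 0, 1]

```text
clock: 9.25
tool_pos: [0.6335, 0.2139, 0.114]
tcp_rot: [3.14, 0.002, -3.142]
force: [2.3, 1.9, -2.4]
opening: 0.0393
grasp_force: 61.6
```

The force fell from 9 to -2 N, so the balls are snapping over. Carrying on to the seat.

Emit:
drive_tool:
  deltas:
    - [0, 0, 0.003, 0, 0, 0, 1]
    - [0, 0, 0.006, 0, 0, 0, 1]
    - [0, 0, 0.008, 0, 0, 0, 1]
    - [0, 0, 0.008, 0, 0, 0, 1]

```text
clock: 9.58
tool_pos: [0.633, 0.2135, 0.1093]
tcp_rot: [3.141, -0.0, -3.142]
force: [-0.1, 0.8, 4.5]
opening: 0.04
grasp_force: 61.7
```

Emit:
drive_tool:
  deltas:
    - [0, 0, 0.003, 0, 0, 0, 1]
    - [0, 0, 0.006, 0, 0, 0, 1]
    - [0, 0, 0.006, 0, 0, 0, 1]

```text
clock: 9.83
tool_pos: [0.633, 0.2135, 0.1074]
tcp_rot: [3.141, 0.0, 3.142]
force: [-3.0, 1.2, 9.4]
opening: 0.0398
grasp_force: 61.8
```

Emit:
drive_tool:
  deltas:
    - [0, 0, 0.002, 0, 0, 0, 1]
    - [0, 0, 0.004, 0, 0, 0, 1]
    - [0, 0, 0.004, 0, 0, 0, 1]
    - [0, 0, 0.004, 0, 0, 0, 1]
    - [0, 0, 0.004, 0, 0, 0, 1]
    - [0, 0, 0.004, 0, 0, 0, 1]
    - [0, 0, 0.004, 0, 0, 0, 1]
    - [0, 0, 0.004, 0, 0, 0, 1]

```text
clock: 10.5
tool_pos: [0.633, 0.2135, 0.1064]
tcp_rot: [3.141, 0.0, 3.142]
force: [-2.7, 1.0, 11.1]
opening: 0.0395
grasp_force: 61.9
```

```bash
python3 - <<'E'
from h import *
for i in range(3):
    b=grab("scene","pics/fin.png");s=arm.get_state();print(s["clock"],s["tool_pos"],s["force"],s["grasp_force"])
u,v=np.int32(proj(b,(.635,.2146,.12)))
cv2.imwrite("pics/finc.png",cv2.resize(b["color"][v-38:v+37,u-50:u+50,::-1],(800,600),interpolation=cv2.INTER_CUBIC))
E
```

```text
10.55 [0.63302386 0.21355958 0.10635075] [-3.22037232  0.60514057 11.82363381] 61.86820864677429
10.6 [0.63302064 0.21353829 0.10634492] [-3.1438685   1.31061443 11.81374388] 61.86830606893636
10.65 [0.63303323 0.21351007 0.10635279] [-3.46213291  0.92749471 11.60901097] 61.86812876025215
```

View pics/finc.png

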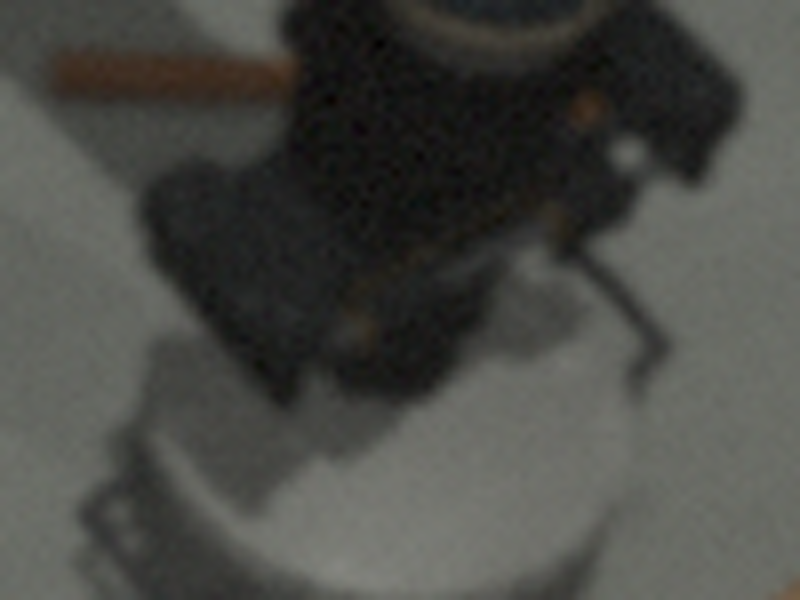

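The final view shows the gripper holding the knob down on the lid. A steady 11.7 N push and about 3 mm of sink match the seal's spring rate with the knob fully home.

```bash
python3 -c "
from rig import arm
print(arm.job_done())"
```

```text
the job is handed in; nothing more can be done
None
```

The wide knob clicked home on the bare stud and is still gripped and pressed down with about 11.7 N, which sinks the lid about 3 mm into its seal; I handed the job in at about 10.7 s on the robot's clock, and the hand-in gave no verdict.

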